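# Set the grinder to the marked notch, then find the fullest coffee tin by feel

### The arm

A 6-joint arm with a two-finger parallel gripper is mounted at the origin on a cart in front of the work surface, level with it; the furniture and walls round the work are solid. World frame = base frame: x ahead of the robot, y to its left, z up, the work surface at z = 0. Lengths are in mm, angles in rad, forces in N, time in s.
With the tool pointing down it reaches from about 350 to 775 mm from the base axis. Payload 7.3 kg.
Tool frame: the origin (TCP) lies midway between the tips of the shut fingers; the grasp point (between the pads) lies 19 mm behind it; x points along the fingers, y is the direction in which the jaws open and shut, and the axes are right-handed (so a half turn about x gives the same grasp; the last joint's range is limited). The gripper opens to 92 mm and grips with 3 to 60 N. Pads are 19 mm wide; open, the fingers measure 130 mm over their backs; the gripper's body (75 mm by 190 mm) begins 47 mm behind the grasp point.
Start: joints at [1.069, 0.342, 1.524, -0, 1.275, -0.146], TCP at [182.865, 492.143, 226.741] pointing down, gripper open.
Joint ranges: [-2.53, 2.53], [-0.77, 2.02], [0.04, 2.7], [-1, 4.14], [0.28, 2.66], [-3.11, 3.11]. Speed limits (rad/s): [2.57, 2.57, 3.14, 3.14, 3.14, 3.14].

### API

Orientations are given as [roll, pitch, yaw] about the fixed x, y, z axes, in that order (R = Rz(yaw) Ry(pitch) Rx(roll)).
In Python, from plant import bot gives the robot as it stands. The module is installed in compiled form; this text tells all that it offers.
- The arm moves only by the shell command python3 -m handwheel 'ROWS' [OPENING]. ROWS is JSON, a list that holds one entry, the list of rows, each a list of 4 numbers: the shift along the tool's x, y, z in cm, then the turn about the tool's x in rad. A call has 1 to 8 rows; each row shifts and turns the commanded pose from where the row before left it, along the tool's axes as they then stand; what a row does not reach is not made up. A row lasts 1/12 s, in which the tool goes at most 41.7 mm and 7.16 degrees, less where a joint would pass 70% of its speed; a pose out of reach is approached as far as the arm can. A call is refused whole if a number of a shift passes 4.17 or a number of a turn 0.125, either way. A call with a gripper value outside its range is refused whole. OPENING is the opening, from 0 (shut) to 1 (fully open), set as the call begins (- or left out, the last holds). The fingers move at their own pace and stop on an object; the grip force is fixed at half the most. Time passes only in rows, so rows that do not move let the fingers close. It gives the time, the measured TCP pose, the force and the opening at its end, in the units of the state.
- bot.get_obs(): the state, without advancing time (a new reading comes with each control period).
- bot.capture(name): name is "scene" or "top" or "wrist"; returns (picture, depth): 420x560x3 uint8, red, green, blue; 420x560 float32, mm along the optical axis (not along the pixel's ray), 0 where there is no reading.
- bot.camera_model(name): a dict with "fx", "fy", "cx", "cy" (pixels), "position" and "rotation" of the camera in the world. Camera axes: x right, y down, z forward; pixel columns grow to the right and rows downward; lengths in mm; the calibration is good to about 2 mm. A picture is of the moment at which its call begins: read the wrist's pose just before it. camera_model takes no time and is no camera call; for the wrist camera it gives the pose at the moment of the call.
- bot.close_job(): hands the job in, once; it reports no verdict.
Trained networks look in the newest picture that a camera, given by its name, has taken for a name from the list of things; names that differ only in an ending like _2 or _b are one class to them, and where a whole thing is asked for, a point or a joint stands for the part that bears it (a point fixed in the world has none). Each returns a list of dicts, best first, with "conf" (0 to 1); they miss things now and then, are a little off and sometimes report something else, mostly with a low value. They report only what shows in the picture. A call takes as long as a camera call. They do not tell look-alikes from the thing itself.
- bot.find_in(camera, label): "bbox" ([left, top, width, height] in pixels, round what is visible of it).
- bot.spot_point(camera, label): "point" ([column, row] in pixels: a listed point, or the origin of a listed thing).
The state is a dict: "time": time; "joint_positions": joint angles; "dq": joint speeds; "tau": joint torques, N m; "tool_pos": TCP position; "tcp_rot": TCP orientation; "contact_force": force on the tool from outside, world axes, zero at the start; "moment": the same for the moment, N m; "grip_width": finger opening in mm.
Only numpy, scipy, OpenCV 4.12 (cv2) and the standard library are available. Lean on these libraries where they do the work, as an engineer would, in place of code of your own. Each camera call takes 0.05 s, during which the arm holds its last target.

### The job

First, while the burrs are empty, swing the coffee grinder's grind lever over to the notch marked with the long line (the second from the far end), let it drop in and let go of it. Then heft the three identical closed tins one after the other from left to right, lifting each clear of the worktop, to find the one with the most coffee in it, and put the others back upright where they stood. Finish while holding the heaviest tin upright over the middle of the grinder's open hopper, clear above its rim, so that I can take off the lid; leave the mugs and the spoon alone.

Things in the scene. Friction and masses are not known exactly. Their poses are not given: they have to be found in the camera images.
- lever_knob (a point): Centre of the black upright knob (18 mm in diameter, 26 mm tall) on the end of the grind lever, 135 mm from the grinder's vertical axis and about 146 mm above the worktop when seated. The lever bar, 10 mm thick, runs from 17 mm below this point toward the axis. Free space of 60 mm round the knob; take it from above.
- grind_lever (a joint): Swing of the grind lever about the grinder's axis, rad; growing values go anticlockwise seen from above, from the end near the robot to the far end. Five notches at -0.4, -0.2, 0, 0.2, 0.4. The one at 0.2 is marked with a long black radial line through it, the others with a small dot. It starts in one of the two notches nearest the robot.
- lever_arm (a joint): Upward tilt of the lever arm, rad: about 0 seated in a notch, 0.13 when it just clears the 7 mm ridges (knob 11 mm higher). A spring pulls it down with 2 N at the knob: let go within 6 mm of a notch it drops in. Pushed sideways with a few newtons it also rides over the ridges.
- marked_notch (a point): Floor of the notch marked with a long black line, on the notched aluminium quadrant at the grinder's right-hand side, 119 mm above the worktop, 100 mm from the grinder's axis; it is the second from the far end. A lever seated in it points from the axis over this point.
- hopper_rim (a point): Centre of the round open mouth of the grinder's black hopper, 174 mm above the worktop, 108 mm across, on the grinder's vertical axis. The grinder is a fixed round machine, 124 mm across, left of the tins; its quadrant reaches 120 mm from the axis, 119 mm up, toward the tins.
- tin_left_mid (a point): Centre (40 mm above its base) of the left one of three identical plain bare-metal square coffee tins, 54 x 54 mm, 80 mm tall, lid closed for good and flush with the sides; best gripped about 25 mm below the top. z is up, x and y square to the flat sides. They stand in a loose row right of the grinder, each turned up to 0.4 rad, 45 mm or more apart; left is +y, the robot's left.
- tin_middle_mid (a point): Centre (40 mm above its base) of the middle one of three identical plain bare-metal square coffee tins, 54 x 54 mm, 80 mm tall, lid closed for good and flush with the sides; best gripped about 25 mm below the top. z is up, x and y square to the flat sides. They stand in a loose row right of the grinder, each turned up to 0.4 rad, 45 mm or more apart; left is +y, the robot's left.
- tin_right_mid (a point): Centre (40 mm above its base) of the right one of three identical plain bare-metal square coffee tins, 54 x 54 mm, 80 mm tall, lid closed for good and flush with the sides; best gripped about 25 mm below the top. z is up, x and y square to the flat sides. They stand in a loose row right of the grinder, each turned up to 0.4 rad, 45 mm or more apart; left is +y, the robot's left.
- tin_left: The left tin; origin at the centre of its base, axes as for its centre. The tins weigh 0.2 to 0.6 kg (a loose pack inside rests on the floor of each; in the heaviest it weighs over 0.3 kg); the heaviest is over 0.15 kg heavier than the others, it differs from start to start and does not show.
- tin_middle: The middle tin; origin at the centre of its base, axes as for its centre. The tins weigh 0.2 to 0.6 kg (a loose pack inside rests on the floor of each; in the heaviest it weighs over 0.3 kg); the heaviest is over 0.15 kg heavier than the others, it differs from start to start and does not show.
- tin_right: The right tin; origin at the centre of its base, axes as for its centre. The tins weigh 0.2 to 0.6 kg (a loose pack inside rests on the floor of each; in the heaviest it weighs over 0.3 kg); the heaviest is over 0.15 kg heavier than the others, it differs from start to start and does not show.
- grinder: The coffee grinder, steel and black, fixed; origin at the centre of its foot, on its axis; -x points to the middle notch.
- mug_1: Bystander: a cream mug, 82 x 114 x 91 mm, behind the tins. Origin at the centre of its base.
- mug_3: Bystander: a tall pale mug, 90 x 127 x 107 mm, behind the tins. Origin at the centre of its base.
- spoon: Bystander: a teaspoon, 130 mm long, lying flat in front of the tins. Origin at its middle.
Things that resemble listed ones, but are neither listed nor needed, are in the scene too. What is shaped like the tin_middle but purple or yellow is not meant. Leave any red look-alike of the tin_left alone.

How it is judged:
By the outcome, as a careful person would: the job done as asked, in the order asked, and still so for the second after the job is handed in, while the arm keeps its last pose, push and grip.
It also fails if it takes over 72 s, if anything falls off the work surface, if the arm or the gripper's body presses on something with over 40 N, if the wrist force passes 120 N, or if a joint passes its speed limit or range.

## Working session

There is one attempt and no reset: what is moved stays moved. The work goes in short steps, Python scripts to look and compute and a shell command to move; the robot and the scene stay as the last step left them, time stands still between calls to the robot, and variables do not carry over. Pictures are saved under pics/ and viewed, and the job is handed in when it is done.

```bash
mkdir -p pics; cat > h.py <<'E'
import numpy as np, cv2
from plant import bot
from scipy.spatial.transform import Rotation as R
def cap(n,f):
    m=bot.camera_model(n); p,d=bot.capture(n)
    cv2.imwrite('pics/'+f+'.png',p[:,:,::-1]); np.savez('pics/'+f+'.npz',p=p,d=d,**{k:np.array(v) for k,v in m.items()})
    return p,d,m
def w(m,u,v,z):
    "z=depth"
    c=np.array([(u-m['cx'])/m['fx']*z,(v-m['cy'])/m['fy']*z,z])
    Rm=np.array(m['rotation']); return Rm@c+np.array(m['position'])
def onz(m,u,v,h):
    a=w(m,u,v,1.0)-np.array(m['position']);p=np.array(m['position']); return p+a*(h-p[2])/a[2]
E
python3 - <<'E'
from h import *
np.set_printoptions(precision=1,suppress=True)
o=bot.get_obs();print(o)
for n in ['scene','top']:
    p,d,m=cap(n,n+'0');print(n,m)
    for l in ['lever_knob','marked_notch','hopper_rim','tin_left_mid','tin_middle_mid','tin_right_mid','grinder','mug_1','mug_3','spoon']:
        r=bot.spot_point(n,l)
        for q in r[:3]:
            u,v=q['point'];z=d[int(min(max(v,0),419)),int(min(max(u,0),559))];print(l,q['conf'],np.round([u,v]),z,w(m,u,v,z))
print(bot.get_obs()['time'])
E
```

```text
{'time': 0.0, 'joint_positions': array([ 1.1,  0.3,  1.5, -0. ,  1.3, -0.1]), 'dq': array([-0., -0., -0.,  0., -0.,  0.]), 'tau': array([  0. , -43.1, -24.4,   0.1,   0.1,  -0. ]), 'tool_pos': array([182.7, 491.8, 226. ]), 'tcp_rot': array([-1.7,  1.6, -2.1]), 'contact_force': array([ 0.3,  0.4, -0.8]), 'moment': array([-0.,  0.,  0.]), 'grip_width': 91.83877855324515}
scene {'fx': 449.92940564892837, 'fy': 449.92940564892837, 'cx': 277.9168209121732, 'cy': 205.91191788578948, 'position': array([-233.7, -577.5,  524.9]), 'rotation': array([-2. , -0. , -0.9])}
lever_knob 0.54 [157. 185.] 1040.3203 [-620.6 -964.4  138.1]
marked_notch 0.68 [186. 187.] 1115.8041 [ -792.4 -1136.2   -33.8]
marked_notch 0.59 [309. 289.] 897.204 [-1172.4 -1516.2  -413.8]
hopper_rim 0.72 [164. 158.] 1212.3131 [ -722.1 -1065.9    36.5]
hopper_rim 0.24 [170. 219.] 1170.5063 [ -740.1 -1083.9    18.6]
tin_left_mid 0.94 [253. 246.] 983.1937 [-1017.4 -1361.2  -258.8]
tin_left_mid 0.74 [200. 245.] 991.02875 [ -794.6 -1138.3   -35.9]
tin_left_mid 0.64 [231. 225.] 1078.8546 [ -989.9 -1333.6  -231.2]
tin_middle_mid 0.8
[... 994 characters left out ...]
144.6]
tin_left_mid 0.87 [248. 209.] 1552.4232 [-1468.6 -1710.1    21.3]
tin_middle_mid 0.79 [357. 244.] 1513.4652 [-2338.8 -2580.3  -848.9]
tin_middle_mid 0.63 [322. 252.] 1503.3875 [-2034.  -2275.5  -544.1]
tin_right_mid 0.68 [376. 279.] 1474.5535 [-2436.3 -2677.8  -946.4]
tin_right_mid 0.55 [272. 234.] 1522.4698 [-1639.7 -1881.2  -149.8]
grinder 0.94 [185. 190.] 1512.9248 [ -908.2 -1149.7   581.7]
mug_1 0.96 [276. 174.] 1631.286 [-1803.1 -2044.6  -313.2]
mug_1 0.71 [349. 202.] 1630.7983 [-2453.8 -2695.3  -963.9]
mug_3 0.96 [276. 174.] 1631.286 [-1803.1 -2044.6  -313.2]
mug_3 0.71 [349. 202.] 1630.7983 [-2453.8 -2695.3  -963.9]
spoon 0.61 [316. 291.] 1536.9333 [-2029.2 -2270.7  -539.3]
1.1
```

```bash
sed -i "s/Rm=np.array(m\['rotation'\])/Rm=R.from_euler('xyz',np.array(m['rotation'])).as_matrix()/" h.py
python3 - <<'E'
import cv2
a=cv2.imread('pics/scene0.png');b=cv2.imread('pics/top0.png')
cv2.imwrite('pics/s1.png',cv2.resize(a[120:360,100:440],(800,565),interpolation=cv2.INTER_CUBIC))
cv2.imwrite('pics/t1.png',cv2.resize(b[130:330,130:410],(800,571),interpolation=cv2.INTER_CUBIC))
E
```

```text
(no output)
```

View pics/s1.png

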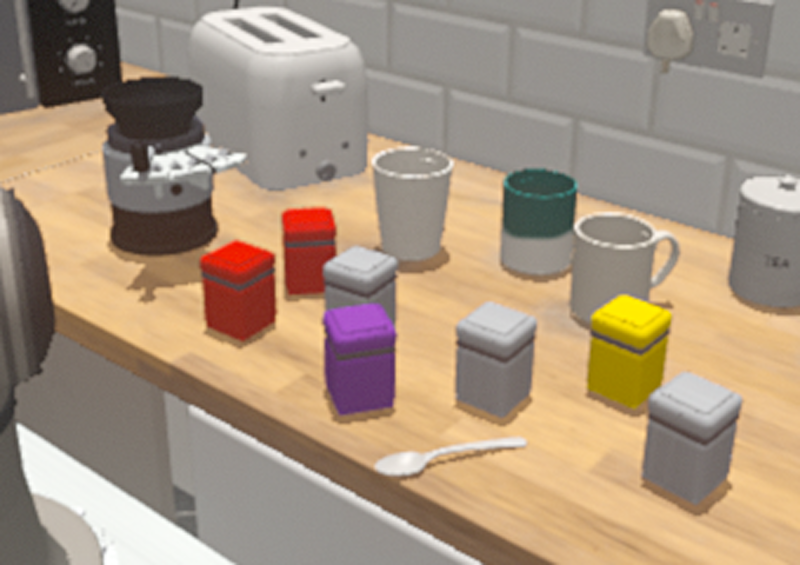

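View pics/t1.png

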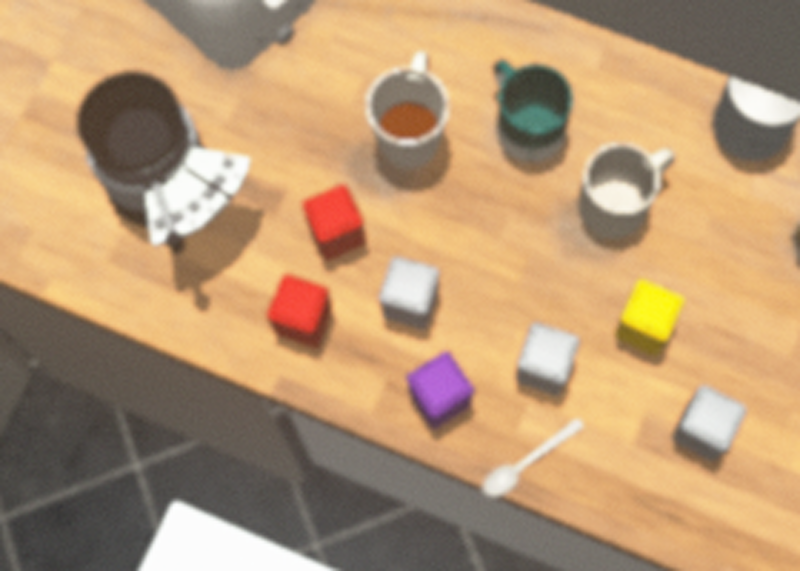

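```bash
python3 - <<'E'
from h import *
np.set_printoptions(precision=1,suppress=True)
for f in ['top0','scene0']:
    D=np.load(f'pics/{f}.npz');m={k:D[k] for k in ['fx','fy','cx','cy','position','rotation']};d=D['d'];p=D['p']
    v,u=np.mgrid[0:420,0:560]
    c=np.stack([(u-m['cx'])/m['fx']*d,(v-m['cy'])/m['fy']*d,d],-1)
    P=c@R.from_euler('xyz',m['rotation']).as_matrix().T+m['position']
    ok=d>0
    # table
    t=ok&(abs(P[...,2])<15);print(f,'table',np.median(P[t][:,2]))
    if f=='top0': np.save('pics/P.npy',P)
    mask=(ok&(P[...,2]>66)&(P[...,2]<95)).astype(np.uint8)
    n,l,s,ce=cv2.connectedComponentsWithStats(mask)
    for i in range(1,n):
        if s[i,4]>80 and s[i,4]<3000:
            q=P[l==i];col=p[l==i].mean(0);zt=np.median(q[:,2]);q=q[abs(q[:,2]-80)<9]
            if len(q)<30: continue
            r=cv2.minAreaRect(q[:,:2].astype(np.float32));print(ce[i],s[i,4],'z',zt,'col',col,r, q[:,:2].mean(0))
D=np.load('pics/top0.npz')
m={k:D[k] for k in ['fx','fy','cx','cy','position','rotation']}
for l,uv,z in [('knobtop',(130+177*.35,130+236*.35),155),('rimc',(130+133*.35,130+118*.35),174),('rim_nn',(171,172),174),('n1',(130+163*.35,130+224*.35),119),('n2',(130+180*.35,130+213*.35),119),('n3',(130+196*.35,130+205*.35),119),('line',(130+212*.35,130+185*.35),119),('n5',(130+228*.35,130+163*.35),119)]:
    print(l,onz(m,*uv,z))
a=cv2.imread('pics/top0.png');cv2.imwrite('pics/t2.png',cv2.resize(a[145:225,145:225],(800,800)[:2] and (600,600),interpolation=cv2.INTER_CUBIC))
a=cv2.imread('pics/scene0.png');cv2.imwrite('pics/s2.png',cv2.resize(a[150:230,140:220],(600,600),interpolation=cv2.INTER_CUBIC))
E
```

```text
top0 table 1.478305461879586
[92.1 84.5] 216 z 82.12102265316469 col [64.9 56.  47.2] ((671.2550659179688, 766.8349609375), (31.159765243530273, 135.81597900390625), 73.54069519042969) [670.1 772. ]
[ 42.5 130.2] 559 z 80.57827740570269 col [61.2 55.3 50.6] ((458.93865966796875, 832.5919189453125), (41.17001724243164, 294.044677734375), 69.07527923583984) [460.1 833.1]
[203.8 132.2] 293 z 80.7392884702133 col [125.6 118.6 109.3] ((660.6365966796875, 388.7695007324219), (113.99232482910156, 280.654052734375), 11.13133430480957) [657.5 356.4]
[315.9 156. ] 140 z 82.40730481774312 col [100.6 104.8  84.9] ((712.6568603515625, -20.940670013427734), (41.7430305480957, 95.0796890258789), 6.440773010253906) [720.9 -12.8]
[272.2 161.3] 120 z 83.09528527676571 col [143.3 133.1 119.3] ((642.1823120117188, 100.99322509765625), (43.78493881225586, 78.53605651855469), 21.70469856262207) [649.  106.1]
[392.5 172.5] 111 z 80.95703393406734 col [98.4 93.5 86.9] ((770.4762573242188, -255.78582763671875), (87.41822052001953, 39.00387954711914), 81.43557739257812) [ 763.1 -255.6]
[315.8 174.5] 98 z 81.2
[... 5512 characters left out ...]
80591 col [162.6 134.2 115.1] ((641.1206665039062, -519.8394165039062), (67.10514831542969, 69.23757934570312), 5.443199157714844) [ 625.4 -521.3]
[394.8 290.6] 685 z 78.69067666717353 col [183.1 180.2 178.9] ((435.77667236328125, -329.4454345703125), (53.88901901245117, 54.99980163574219), 83.4796142578125) [ 428.3 -331.6]
[ 62.6 357.3] 1909 z 79.14216664918922 col [96.7 92.  85.8] ((-16.501895904541016, -34.03871154785156), (64.22064208984375, 135.91200256347656), 67.57048797607422) [-24.1 -47.3]
knobtop [379.7 239.6 155. ]
rimc [472.  332.8 174. ]
rim_nn [463.6 346.7 174. ]
n1 [394.2 270.  119. ]
n2 [412.  259.1 119. ]
n3 [426.6 247.7 119. ]
line [453.2 242.2 119. ]
n5 [482.2 237.6 119. ]
```

View pics/t2.png

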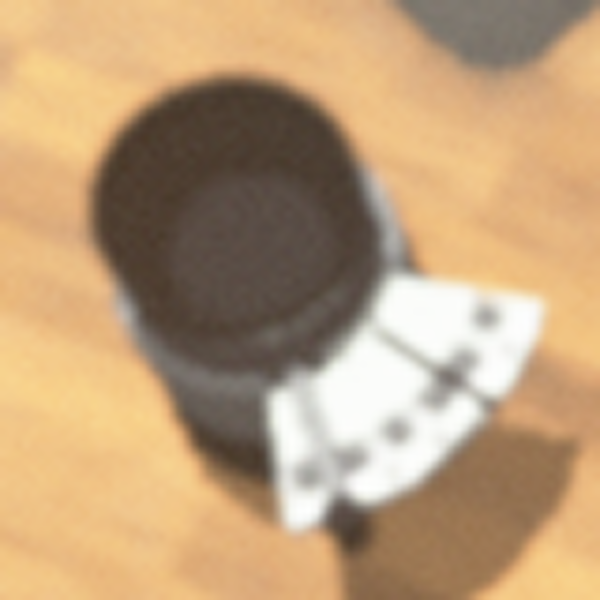

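View pics/s2.png

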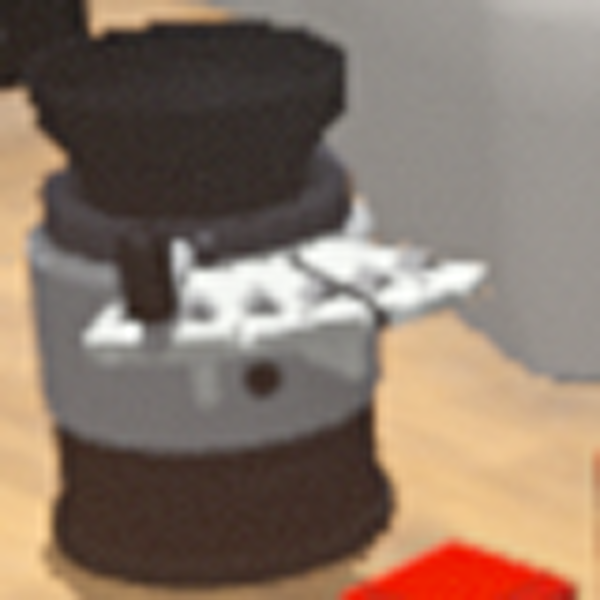

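```bash
cat > rect.py <<'E'
from h import *
from scipy.optimize import least_squares
np.set_printoptions(precision=1,suppress=True)
def load(f):
    D=np.load(f'pics/{f}.npz');m={k:D[k] for k in ['fx','fy','cx','cy','position','rotation']}
    return D['p'],D['d'],m
def cloud(d,m):
    v,u=np.mgrid[0:420,0:560]
    c=np.stack([(u-m['cx'])/m['fx']*d,(v-m['cy'])/m['fy']*d,d],-1)
    return c@R.from_euler('xyz',m['rotation']).as_matrix().T+m['position']
def rect(p,m,x0,x1,y0,y1,z,s):
    # image: rows x decreasing downward?, up=+x, left=+y
    X=np.arange(x1,x0,-1/s);Y=np.arange(y1,y0,-1/s)
    g=np.stack(np.meshgrid(X,Y,indexing='ij'),-1); g=np.concatenate([g,np.full(g.shape[:2]+(1,),z)],-1)
    c=(g-m['position'])@R.from_euler('xyz',m['rotation']).as_matrix()
    return cv2.remap(p,(c[...,0]/c[...,2]*m['fx']+m['cx']).astype(np.float32),(c[...,1]/c[...,2]*m['fy']+m['cy']).astype(np.float32),cv2.INTER_CUBIC)[:,:,::-1]
E
python3 - <<'E'
from rect import *
for f in ['top0','scene0']:
    p,d,m=load(f);P=cloud(d,m)
    box=(d>0)&(P[...,0]>380)&(P[...,0]<560)&(P[...,1]>230)&(P[...,1]<440)
    for lo,hi in [(165,182),(112,126),(126,165)]:
        q=P[box&(P[...,2]>lo)&(P[...,2]<hi)]
        print(f,lo,len(q),q.min(0),q.max(0),np.median(q,0))
    q=P[box&(P[...,2]>168)&(P[...,2]<182)][:,:2]
    # circle r=54 outer fit by min enclosing
    print(cv2.minEnclosingCircle(q.astype(np.float32)))
    if f=='top0':
        cv2.imwrite('pics/r0.png',rect(p,m,340,520,200,420,119,3.6))
p,d,m=cap('wrist','wr0')
E
```

```text
top0 165 205 [381.5 238.2 165.4] [525.8 391.9 181.6] [473.  343.7 172.5]
top0 112 974 [380.5 230.1 112. ] [525.2 386.3 126. ] [454.7 284.9 120.8]
top0 126 764 [380.1 230.6 126. ] [522.7 389.4 164.9] [470.7 337.8 140.4]
((470.7182922363281, 337.46929931640625), 55.36991500854492)
scene0 165 361 [411.5 282.  165. ] [520.1 393.4 177.5] [462.3 335.  170.8]
scene0 112 471 [380.6 230.  112.1] [520.  380.7 126. ] [431.3 265.2 120.7]
scene0 126 802 [382.1 234.5 126.1] [520.7 391.5 165. ] [453.7 315.5 148.6]
((467.2247314453125, 337.9476318359375), 57.94476318359375)
```

View pics/r0.png

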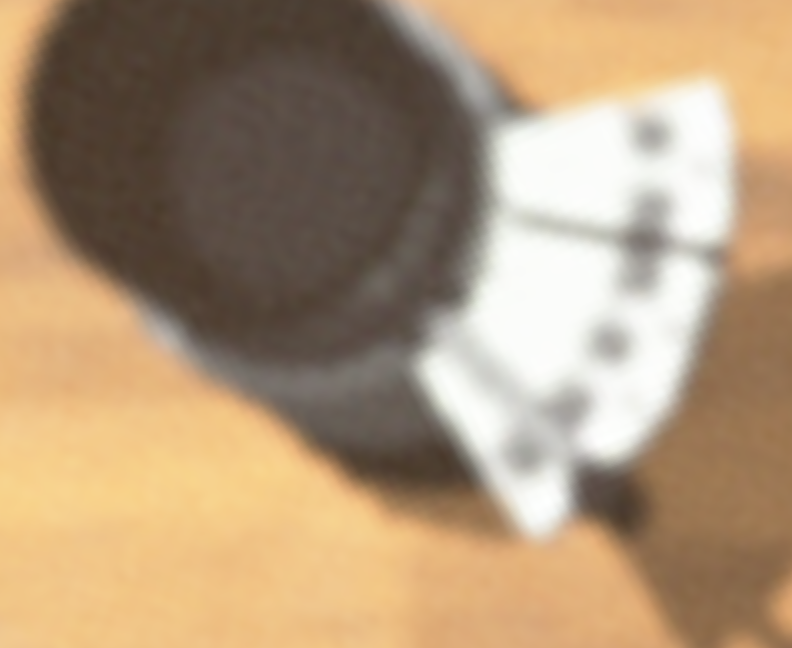

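View pics/wr0.png

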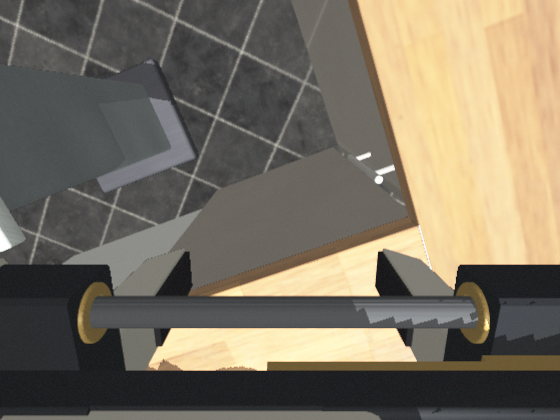

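```bash
cat > plan.py <<'E'
from h import *
import sys
np.set_printoptions(precision=2,suppress=True)
def plan(x,y,z,jaw):
    o=bot.get_obs();M=R.from_euler('xyz',o['tcp_rot']).as_matrix();t=o['tool_pos']
    a=np.degrees(np.arctan2(M[1,1],M[0,1]))
    d=(jaw-a+90)%180-90
    print('t',round(o['time'],2),'tcp',t,'jaw',round(a,1),'xaxis',M[:,0],'yax',M[:,1],'zax',M[:,2],'F',o['contact_force'],'w',round(o['grip_width'],1),'q',o['joint_positions'])
    s=M.T@(np.array([x,y,z])-t)/10
    print('BEFORE-turn axes cm',s,' turn about toolx rad',-np.radians(d))
    c=R.from_rotvec([-np.radians(d),0,0]).as_matrix()
    print('AFTER-turn axes cm',c.T@s)
if __name__=='__main__': plan(*map(float,sys.argv[1:5]))
E
python3 plan.py 375.9 241.4 215 -44.6
python3 - <<'E'
from rect import *
for f in ['top0','scene0']:
    p,d,m=load(f);P=cloud(d,m)
    s=(d>0)&(P[...,0]>350)&(P[...,0]<405)&(P[...,1]>215)&(P[...,1]<265)&(P[...,2]>132)&(P[...,2]<175)
    q=P[s];print(f,len(q),np.median(q,0),q.min(0),q.max(0))
E
```

```text
t 1.15 tcp [182.87 492.15 226.75] jaw 69.6 xaxis [ 0.  0. -1.] yax [0.35 0.94 0.  ] zax [ 0.94 -0.35  0.  ] F [-0.51  1.14  0.69] w 91.6 q [ 1.07  0.34  1.52  0.    1.28 -0.15]
BEFORE-turn axes cm [  1.17 -16.78  26.83]  turn about toolx rad -1.148191355205952
AFTER-turn axes cm [  1.17 -31.35  -4.3 ]
top0 45 [374.  239.  160.1] [367.7 231.5 132.6] [399.9 263.7 171.2]
scene0 100 [367.2 236.8 151.2] [361.9 230.6 132.5] [378.6 248.7 163.9]
```

```bash

python3 -m handwheel '[[[0,-1.68,2.68,0],[0,-1.68,2.68,0],[0,-1.68,2.68,0],[0,-1.68,2.68,0],[0,-1.68,2.68,0]]]' 0.5
python3 -m handwheel '[[[0,-1.68,2.68,0],[0,-1.68,2.68,0],[0,-1.68,2.68,0],[0,-1.68,2.68,0],[0,-1.68,2.68,0]]]'
python3 -m handwheel '[[[0,0,0,-0.115],[0,0,0,-0.115],[0,0,0,-0.115],[0,0,0,-0.115],[0,0,0,-0.115]]]'
python3 -m handwheel '[[[0,0,0,-0.115],[0,0,0,-0.115],[0,0,0,-0.115],[0,0,0,-0.115],[0,0,0,-0.115],[0,0,0,0]]]'
python3 plan.py 375.9 241.4 215 -44.6
python3 -c "
from h import *
np.set_printoptions(precision=1,suppress=True)
p,d,m=cap('wrist','wr1')
for l in ['lever_knob','marked_notch','hopper_rim']:
  for q in bot.spot_point('wrist',l)[:3]: print(l,q['conf'],q['point'],onz(m,*q['point'],{'l':146,'m':119,'h':174}[l[0]]))
"
```

```text
time: 1.57
tool_pos: [279.8, 365.6, 226.8]
tcp_rot: [1.069, 1.57, 0.714]
contact_force: [0.5, -0.3, 0.2]
grip_width: 62.9
time: 1.98
tool_pos: [376.3, 240.0, 226.9]
tcp_rot: [0.91, 1.57, 0.555]
contact_force: [0.9, -0.2, 0.9]
grip_width: 45.7
time: 2.4
tool_pos: [375.7, 241.2, 226.8]
tcp_rot: [0.447, 1.571, 0.672]
contact_force: [1.6, -0.1, -0.0]
grip_width: 45.8
time: 2.9
tool_pos: [375.6, 241.3, 226.8]
tcp_rot: [-0.211, 1.571, 0.587]
contact_force: [0.2, 0.9, 0.6]
grip_width: 45.9
t 2.9 tcp [375.59 241.32 226.79] jaw 135.7 xaxis [ 0.  0. -1.] yax [-0.72  0.7  -0.  ] zax [0.7  0.72 0.  ] F [0.22 0.93 0.56] w 45.9 q [ 0.4   0.2   1.72  0.    1.22 -1.97]
BEFORE-turn axes cm [ 1.18 -0.02  0.03]  turn about toolx rad 0.005904919637025308
AFTER-turn axes cm [ 1.18 -0.02  0.03]
lever_knob 0.89 [286.8, 216.5] [371.9 242.4 146. ]
marked_notch 0.88 [216.4, 268.3] [451.1 240.4 119. ]
marked_notch 0.62 [59.3, 65.5] [414.7  57.3 119. ]
```

View pics/wr1.png

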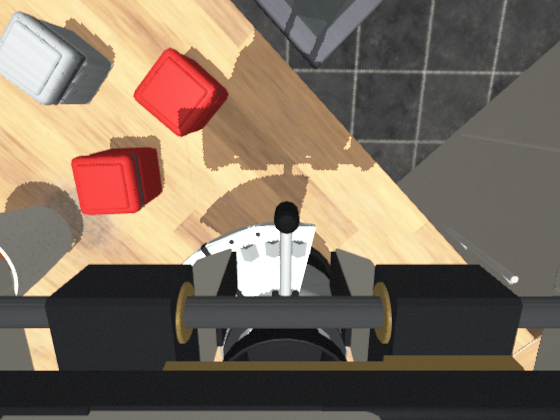

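```bash

python3 -m handwheel '[[[2.4,0.1,-0.1,0],[2.4,0,0,0],[2.4,0,0,0],[1.6,0,0,0],[0.8,0,0,0],[0,0,0,0]]]'
python3 -m handwheel '[[[0,0,0,0],[0,0,0,0],[0,0,0,0],[0,0,0,0],[0,0,0,0],[0,0,0,0]]]' 0
python3 plan.py 374 241.5 131 -44.6
python3 -c "
from h import *
cap('wrist','wr2');cap('scene','sc2')"
```

```text
time: 3.6
tool_pos: [373.3, 240.9, 129.4]
tcp_rot: [2.73, 1.568, -2.76]
contact_force: [0.2, -1.0, -0.6]
grip_width: 45.6
time: 4.1
tool_pos: [374.4, 241.6, 131.3]
tcp_rot: [-0.163, 1.569, 0.631]
contact_force: [-0.7, 0.1, 3.2]
grip_width: 17.0
t 4.1 tcp [374.38 241.56 131.34] jaw 135.5 xaxis [ 0.  0. -1.] yax [-0.71  0.7  -0.  ] zax [0.7  0.71 0.  ] F [-0.69  0.14  3.23] w 17.0 q [ 0.4   0.31  1.87  0.    0.96 -1.96]
BEFORE-turn axes cm [ 0.03  0.02 -0.03]  turn about toolx rad 0.0017212531204094485
AFTER-turn axes cm [ 0.03  0.02 -0.03]
```

View pics/wr2.png

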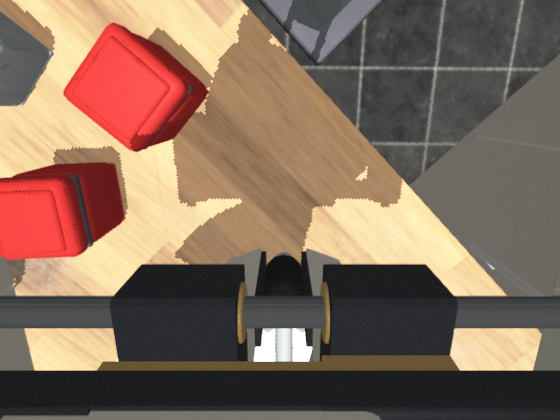

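```bash

python3 -m handwheel '[[[-0.8,0,0,0],[-0.8,0,0,0],[0,0,0,0]]]'
python3 -m handwheel '[[[0,-1.35,0.07,-0.1],[0,-1.35,0.07,-0.1],[0,-1.35,0.07,-0.1],[0,0,0,0]]]'
python3 -m handwheel '[[[0,-1.35,0.07,-0.1],[0,-1.35,0.07,-0.1],[0,-1.35,0.07,-0.1],[0,0,0,0],[0,0,0,0]]]'
python3 plan.py 446.5 204 147 -10.2
python3 -c "
from h import *
cap('scene','sc3')
import cv2
a=cv2.imread('pics/sc3.png');cv2.imwrite('pics/sc3b.png',cv2.resize(a[120:260,110:300],(760,560),interpolation=cv2.INTER_CUBIC))"
```

```text
time: 4.45
tool_pos: [377.3, 243.4, 148.0]
tcp_rot: [-0.214, 1.562, 0.58]
contact_force: [9.1, 9.1, -11.4]
grip_width: 16.8
time: 4.78
tool_pos: [410.6, 219.2, 146.8]
tcp_rot: [-0.351, 1.564, 0.747]
contact_force: [6.2, 13.8, -10.3]
grip_width: 17.0
time: 5.2
tool_pos: [446.0, 207.3, 145.9]
tcp_rot: [0.116, 1.565, 1.51]
contact_force: [2.9, 15.0, -10.2]
grip_width: 17.4
t 5.2 tcp [445.99 207.35 145.9 ] jaw 169.8 xaxis [ 0.    0.01 -1.  ] yax [-0.98  0.18  0.  ] zax [0.18 0.98 0.01] F [  2.91  14.98 -10.17] w 17.4 q [ 0.28  0.37  1.73  0.01  1.04 -2.69]
BEFORE-turn axes cm [-0.11 -0.11 -0.32]  turn about toolx rad 0.0004983824931933059
AFTER-turn axes cm [-0.11 -0.11 -0.32]
```

View pics/sc3b.png

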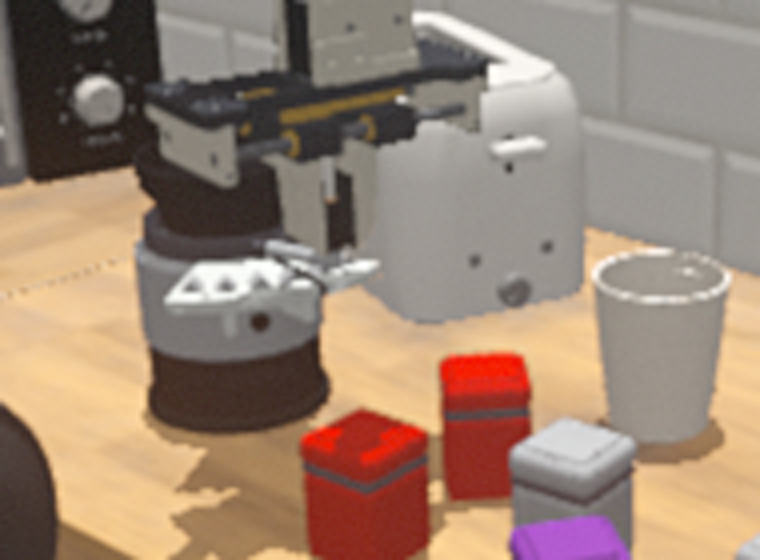

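```bash

python3 -m handwheel '[[[0.8,0,0,0],[0.7,0,0,0],[0,0,0,0],[0,0,0,0]]]'
python3 -m handwheel '[[[0,0,0,0],[0,0,0,0],[0,0,0,0],[0,0,0,0],[0,0,0,0]]]' 0.5
python3 -m handwheel '[[[-1.5,0,0,0],[-2.5,0,0,0],[-2.5,0,0,0],[-2.5,0,0,0],[0,0,0,0]]]'
python3 plan.py 446.5 204 227 -10.2
python3 -c "
from h import *
np.set_printoptions(precision=1,suppress=True)
p,d,m=cap('wrist','wr4')
for l in ['lever_knob','marked_notch']:
  for q in bot.spot_point('wrist',l)[:3]: print(l,q['conf'],q['point'],onz(m,*q['point'],{'l':146,'m':119,'h':174}[l[0]]))
"
```

```text
time: 5.58
tool_pos: [445.0, 203.8, 131.7]
tcp_rot: [2.922, 1.569, -1.967]
contact_force: [-1.7, -2.8, 4.5]
grip_width: 16.7
time: 6.0
tool_pos: [445.2, 204.8, 131.6]
tcp_rot: [1.52, 1.571, 2.915]
contact_force: [-0.7, -0.2, 0.0]
grip_width: 44.0
time: 6.42
tool_pos: [447.5, 205.5, 226.4]
tcp_rot: [-1.107, 1.562, 0.287]
contact_force: [0.4, 0.4, 0.2]
grip_width: 45.5
t 6.42 tcp [447.49 205.51 226.37] jaw 169.9 xaxis [ 0.01  0.   -1.  ] yax [-0.98  0.18 -0.01] zax [0.18 0.98 0.  ] F [0.43 0.37 0.25] w 45.5 q [ 0.27  0.28  1.62  0.    1.24 -2.69]
BEFORE-turn axes cm [-0.06  0.07 -0.17]  turn about toolx rad 0.0015666487200716587
AFTER-turn axes cm [-0.06  0.07 -0.17]
lever_knob 0.71 [287.7, 217.2] [444.  205.5 146. ]
marked_notch 0.71 [288.3, 247.6] [449.3 240.  119. ]
```

View pics/wr4.png

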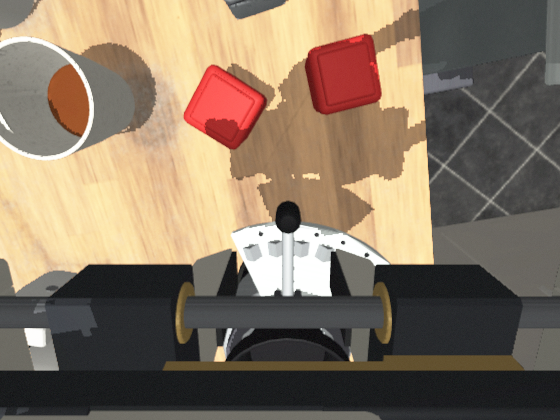

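```bash

python3 -m handwheel '[[[0,0,-2,0.117],[0,0,0,0.117],[0,0,0,0.117],[0,0,0,0.117],[0,0,0,0.117],[0,0,0,0.117]]]' 0.85
python3 -m handwheel '[[[0,0,0,0.117],[0,0,0,0.117],[0,0,0,0.117],[0,0,0,0.117],[0,0,0,0.117]]]'
python3 plan.py 445 14.3 200 96
```

```text
time: 7.07
tool_pos: [440.9, 184.8, 220.1]
tcp_rot: [2.66, 1.568, -2.937]
contact_force: [0.0, -0.2, -1.1]
grip_width: 77.2
time: 7.48
tool_pos: [440.9, 184.9, 220.1]
tcp_rot: [-3.034, 1.568, -2.933]
contact_force: [-1.1, 0.2, -0.0]
grip_width: 78.0
t 7.48 tcp [440.93 184.9  220.11] jaw 95.8 xaxis [-0. -0. -1.] yax [-0.1   0.99 -0.  ] zax [ 0.99  0.1  -0.  ] F [-1.11  0.24 -0.02] w 78.0 q [ 0.24  0.26  1.66  0.    1.23 -1.44]
BEFORE-turn axes cm [  2.02 -17.01  -1.32]  turn about toolx rad -0.0032871294647530023
AFTER-turn axes cm [  2.02 -17.01  -1.37]
```

```bash

python3 -m handwheel '[[[0,-2.8,-0.22,0],[0,-2.8,-0.22,0],[0,-2.8,-0.22,0],[0,-2.8,-0.22,0],[0,-2.8,-0.22,0],[0,-2.8,-0.22,0],[0,0,0,0]]]'
cat > look.py <<'E'
from rect import *
import sys
f=sys.argv[1];tx,ty=map(float,sys.argv[2:4])
p,d,m=cap('wrist',f);P=cloud(d,{k:np.array(v) for k,v in m.items()})
s=(d>0)&(P[...,2]>72)&(P[...,2]<90)&(abs(P[...,0]-tx)<45)&(abs(P[...,1]-ty)<45)
n,l,st,ce=cv2.connectedComponentsWithStats(s.astype(np.uint8))
i=1+np.argmax(st[1:,4]);q=P[l==i];print(len(q),'px',ce[i],st[i],q.min(0),q.max(0),cv2.minAreaRect(q[:,:2].astype(np.float32)))
E
python3 look.py wr5 445 14.3; python3 plan.py 445 14.3 36 96
```

```text
time: 8.07
tool_pos: [446.1, 13.0, 220.3]
tcp_rot: [-2.802, 1.568, -2.698]
contact_force: [0.2, 0.7, 0.3]
grip_width: 78.4
3404 px [286.2 193.2] [ 256  164   61   59 3404] [414.3 -13.   72. ] [471.8  44.3  82.1] ((443.01702880859375, 15.768564224243164), (53.369239807128906, 54.00113296508789), 6.1316022872924805)
t 8.12 tcp [445.97  14.89 220.37] jaw 95.9 xaxis [-0.  0. -1.] yax [-0.1   0.99  0.  ] zax [ 0.99  0.1  -0.  ] F [-0.8   0.67  0.48] w 78.1 q [-0.14  0.21  1.73 -0.    1.21 -1.81]
BEFORE-turn axes cm [18.44 -0.06 -0.05]  turn about toolx rad -0.0013530806232619145
AFTER-turn axes cm [18.44 -0.06 -0.05]
```

View pics/wr5.png

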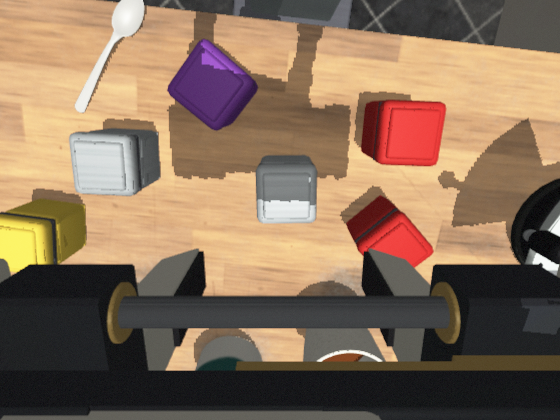

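```bash

python3 -m handwheel '[[[3,0,-0.15,0],[3.2,0,0,0],[3.2,0,0,0],[3.2,0,0,0],[2.4,0,0,0],[1.6,0,0,0],[1.2,0,0,0],[0.6,0,0,0]]]'
python3 -m handwheel '[[[0,0,0,0],[0,0,0,0]]]'
python3 plan.py 444 15 36 96
python3 -m handwheel '[[[0,0,0,0],[0,0,0,0],[0,0,0,0],[0,0,0,0],[0,0,0,0]]]' 0
python3 -m handwheel '[[[0,0,0,0]]]'
```

```text
time: 8.78
tool_pos: [443.3, 17.7, 35.4]
tcp_rot: [2.821, 1.566, 2.929]
contact_force: [0.3, 0.1, 0.3]
grip_width: 78.5
time: 8.95
tool_pos: [444.9, 17.1, 37.6]
tcp_rot: [2.673, 1.57, 2.78]
contact_force: [-0.7, 0.5, 0.9]
grip_width: 78.1
t 8.95 tcp [444.88  17.07  37.58] jaw 96.2 xaxis [-0.  0. -1.] yax [-0.11  0.99  0.  ] zax [ 0.99  0.11 -0.  ] F [-0.74  0.54  0.89] w 78.1 q [-0.13  0.47  1.97  0.    0.71 -1.81]
BEFORE-turn axes cm [ 0.16 -0.2  -0.11]  turn about toolx rad 0.0031308863929980003
AFTER-turn axes cm [ 0.16 -0.2  -0.11]
time: 9.37
tool_pos: [445.4, 16.3, 38.2]
tcp_rot: [-0.243, 1.57, -0.135]
contact_force: [-0.9, -0.2, 3.4]
grip_width: 54.1
time: 9.45
tool_pos: [445.4, 16.4, 38.2]
tcp_rot: [-0.192, 1.57, -0.085]
contact_force: [-0.7, -1.2, 6.0]
grip_width: 53.7
```

```bash

python3 -m handwheel '[[[-0.6,0,0,0],[-1.2,0,0,0],[-1.5,0,0,0],[-1.5,0,0,0],[-1,0,0,0],[-0.5,0,0,0],[0,0,0,0],[0,0,0,0]]]'
python3 -m handwheel '[[[0,0,0,0],[0,0,0,0],[0,0,0,0]]]'
python3 -m handwheel '[[[0,0,0,0]]]'
python3 -m handwheel '[[[0,0,0,0]]]'
python3 -m handwheel '[[[0,0,0,0]]]'
python3 -c "
from h import *
np.set_printoptions(precision=3,suppress=True)
o=bot.get_obs();print(o['tau'],o['moment'],o['contact_force'],o['joint_positions'])
cap('scene','sc6')
"
```

```text
time: 10.12
tool_pos: [444.7, 16.5, 100.4]
tcp_rot: [2.719, 1.57, 2.826]
contact_force: [0.5, 0.1, -3.2]
grip_width: 54.1
time: 10.37
tool_pos: [444.7, 16.5, 100.1]
tcp_rot: [2.838, 1.569, 2.945]
contact_force: [0.5, 0.6, -3.7]
grip_width: 53.9
time: 10.45
tool_pos: [444.8, 16.5, 100.3]
tcp_rot: [2.806, 1.57, 2.913]
contact_force: [0.3, -0.3, -3.1]
grip_width: 53.8
time: 10.53
tool_pos: [444.9, 16.5, 100.4]
tcp_rot: [2.711, 1.57, 2.818]
contact_force: [0.2, 0.2, -2.5]
grip_width: 53.7
time: 10.62
tool_pos: [445.0, 16.5, 100.6]
tcp_rot: [2.652, 1.571, 2.76]
contact_force: [0.3, -0.5, -3.1]
grip_width: 54.2
[ -0.001 -39.049 -19.084  -0.043   0.075   0.   ] [0.093 0.022 0.016] [ 0.275 -0.467 -3.086] [-0.135  0.357  1.908  0.     0.877 -1.814]
```

View pics/sc6.png

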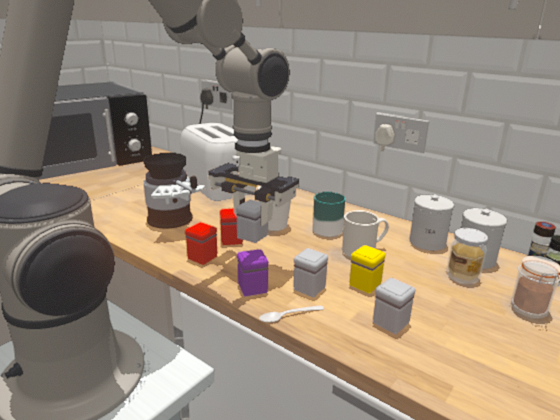

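```bash

python3 -m handwheel '[[[0.8,0,0,0],[1.5,0,0,0],[1.5,0,0,0],[1.2,0,0,0],[0.6,0,0,0],[0.4,0,0,0],[0.2,0,0,0],[0,0,0,0]]]'
python3 -m handwheel '[[[0,0,0,0],[0,0,0,0]]]'
python3 -m handwheel '[[[0,0,0,0],[0,0,0,0],[0,0,0,0],[0,0,0,0]]]' 0.85
python3 -m handwheel '[[[-1,0,0,0],[-2.5,0,0,0],[-3,0,0,0],[-3,0,0,0],[-3,0,0,0],[0,0,0,0]]]'
python3 plan.py 437 -148 170 93.7
```

```text
time: 11.33
tool_pos: [445.2, 16.5, 38.8]
tcp_rot: [0.204, 1.571, 0.312]
contact_force: [0.5, -0.3, -1.9]
grip_width: 54.0
time: 11.5
tool_pos: [445.5, 16.4, 39.1]
tcp_rot: [-0.172, 1.57, -0.065]
contact_force: [0.1, -0.2, -3.7]
grip_width: 54.1
time: 11.83
tool_pos: [445.4, 16.4, 39.0]
tcp_rot: [-0.131, 1.57, -0.024]
contact_force: [-0.9, 0.4, -0.4]
grip_width: 75.4
time: 12.33
tool_pos: [448.1, 16.1, 169.0]
tcp_rot: [-0.234, 1.56, -0.126]
contact_force: [0.6, 0.2, 0.6]
grip_width: 77.9
t 12.33 tcp [448.14  16.12 168.99] jaw 96.2 xaxis [ 0.01 -0.   -1.  ] yax [-0.11  0.99 -0.  ] zax [0.99 0.11 0.01] F [0.55 0.21 0.61] w 77.9 q [-0.14  0.26  1.82  0.    1.05 -1.81]
BEFORE-turn axes cm [ -0.09 -16.2   -2.86]  turn about toolx rad 0.04277261324211259
AFTER-turn axes cm [ -0.09 -16.31  -2.17]
```

```bash

python3 -m handwheel '[[[-3,0,0,0.043],[0,-2.72,-0.38,0],[0,-2.72,-0.38,0],[0,-2.72,-0.38,0],[0,-2.72,-0.38,0],[0,-2.72,-0.38,0],[0,-2.72,-0.38,0],[0,0,0,0]]]'
python3 look.py wr7 437 -148; python3 plan.py 436 -148 38 93.7
```

```text
time: 13.0
tool_pos: [432.6, -151.7, 193.3]
tcp_rot: [-1.537, 1.569, -1.476]
contact_force: [-0.3, -0.8, 0.0]
grip_width: 78.0
3963 px [288.7 204.5] [ 256  173   67   64 3963] [ 405.6 -174.7   72. ] [ 459.7 -119.5   81.2] ((433.0495300292969, -147.20538330078125), (54.063934326171875, 53.76713180541992), 2.6496269702911377)
t 13.05 tcp [ 432.49 -149.66  193.15] jaw 93.5 xaxis [-0.  0. -1.] yax [-0.06  1.    0.  ] zax [ 1.    0.06 -0.  ] F [ 1.55 -0.    0.22] w 77.8 q [-0.5   0.25  1.75 -0.    1.14 -2.13]
BEFORE-turn axes cm [15.51  0.14  0.37]  turn about toolx rad -0.004028030439985415
AFTER-turn axes cm [15.51  0.14  0.37]
```

View pics/wr7.png

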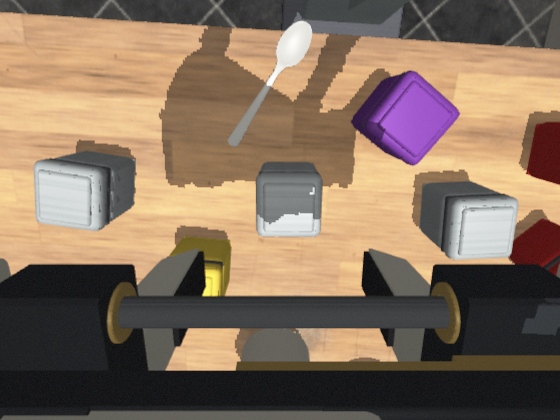

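```bash

python3 -m handwheel '[[[2,0.15,0.2,0],[3,0,0,0],[3,0,0,0],[2.6,0,0,0],[2,0,0,0],[1.5,0,0,0],[0.9,0,0,0],[0.4,0,0,0]]]'
python3 -m handwheel '[[[0,0,0,0],[0,0,0,0]]]'
python3 -m handwheel '[[[0,0,0,0],[0,0,0,0],[0,0,0,0],[0,0,0,0],[0,0,0,0],[0,0,0,0]]]' 0
python3 -m handwheel '[[[-0.6,0,0,0],[-1.2,0,0,0],[-1.5,0,0,0],[-1.5,0,0,0],[-1,0,0,0],[-0.5,0,0,0],[0,0,0,0],[0,0,0,0]]]'
python3 -m handwheel '[[[0,0,0,0],[0,0,0,0],[0,0,0,0]]]'
python3 -m handwheel '[[[0,0,0,0]]]'
python3 -m handwheel '[[[0,0,0,0]]]'
python3 -m handwheel '[[[0,0,0,0]]]'
python3 -c "
from h import *
np.set_printoptions(precision=3,suppress=True)
o=bot.get_obs();print(o['tau'],o['moment'],o['contact_force'],o['joint_positions'])
"
```

```text
time: 13.72
tool_pos: [434.0, -145.0, 38.4]
tcp_rot: [2.492, 1.568, 2.557]
contact_force: [-0.7, -1.2, -0.4]
grip_width: 78.2
time: 13.88
tool_pos: [435.1, -146.1, 40.2]
tcp_rot: [-0.378, 1.57, -0.313]
contact_force: [-0.0, -0.0, -0.1]
grip_width: 77.8
time: 14.38
tool_pos: [435.1, -146.6, 40.2]
tcp_rot: [-0.563, 1.569, -0.499]
contact_force: [-0.0, -0.8, 4.7]
grip_width: 53.6
time: 15.05
tool_pos: [434.2, -145.9, 102.2]
tcp_rot: [2.474, 1.57, 2.538]
contact_force: [-0.3, 0.5, -5.4]
grip_width: 53.8
time: 15.3
tool_pos: [434.3, -146.0, 102.1]
tcp_rot: [2.526, 1.569, 2.59]
contact_force: [-0.1, -0.3, -5.6]
grip_width: 53.7
time: 15.38
tool_pos: [434.4, -146.1, 102.2]
tcp_rot: [2.504, 1.57, 2.568]
contact_force: [-0.3, 0.6, -5.9]
grip_width: 54.1
time: 15.47
tool_pos: [434.6, -146.2, 102.4]
tcp_rot: [2.434, 1.57, 2.498]
contact_force: [0.7, -0.2, -4.8]
grip_width: 53.8
time: 15.55
tool_pos: [434.6, -146.2, 102.5]
tcp_rot: [2.321, 1.57, 2.385]
contact_force: [-0.4, 0.7, -5.6]
grip_width: 53.6
[ -0.002 -41.323 -20.051  -0.058   0.055   0.   ] [ 0.053 -0.033  0.001] [-0.4    0.744 -5.619] [-0.492  0.374  1.872  0.     0.896 -2.127]
```

```bash

python3 -m handwheel '[[[0.8,0,0,0],[1.5,0,0,0],[1.5,0,0,0],[1.2,0,0,0],[0.6,0,0,0],[0.4,0,0,0],[0.25,0,0,0],[0,0,0,0]]]'
python3 -m handwheel '[[[0,0,0,0],[0,0,0,0]]]'
python3 -m handwheel '[[[0,0,0,0],[0,0,0,0],[0,0,0,0],[0,0,0,0]]]' 0.85
python3 -m handwheel '[[[-1,0,0,0],[-2.5,0,0,0],[-3,0,0,0],[-3,0,0,0],[-3,0,0,0],[-3,0,0,0],[0,0,0,0]]]'
python3 plan.py 437 -328.5 195 84.5
```

```text
time: 16.22
tool_pos: [434.9, -146.3, 40.5]
tcp_rot: [-0.382, 1.57, -0.318]
contact_force: [1.0, 0.4, -4.7]
grip_width: 53.8
time: 16.38
tool_pos: [435.1, -146.4, 40.6]
tcp_rot: [-0.475, 1.57, -0.411]
contact_force: [-0.7, 1.0, -5.1]
grip_width: 53.8
time: 16.72
tool_pos: [435.1, -146.4, 40.6]
tcp_rot: [-0.484, 1.57, -0.42]
contact_force: [0.6, -0.2, 0.4]
grip_width: 75.6
time: 17.3
tool_pos: [437.4, -147.6, 200.9]
tcp_rot: [-0.549, 1.56, -0.485]
contact_force: [1.3, -0.7, 1.0]
grip_width: 78.1
t 17.3 tcp [ 437.39 -147.59  200.9 ] jaw 93.7 xaxis [ 0.01 -0.01 -1.  ] yax [-0.06  1.   -0.01] zax [1.   0.06 0.01] F [ 1.26 -0.68  1.  ] w 78.1 q [-0.49  0.25  1.74  0.    1.15 -2.13]
BEFORE-turn axes cm [  0.68 -18.05  -1.21]  turn about toolx rad 0.16037165562713365
AFTER-turn axes cm [  0.68 -18.01   1.69]
```

```bash

python3 -m handwheel '[[[0,-2.57,0.24,0.08],[0,-2.57,0.2,0.08],[0,-2.57,0.24,0],[0,-2.57,0.24,0],[0,-2.57,0.24,0],[0,-2.57,0.24,0],[0,-2.57,0.24,0],[0,0,0,0]]]'
python3 look.py wr8 437 -328.5; python3 plan.py 436 -329 38 84.3
```

```text
time: 17.97
tool_pos: [439.7, -330.7, 194.6]
tcp_rot: [-1.264, 1.569, -1.362]
contact_force: [-0.2, -0.2, -0.7]
grip_width: 77.9
4003 px [286.1 198.8] [ 253  167   67   64 4003] [ 407.3 -356.5   72. ] [ 464.2 -299.8   81.4] ((435.8194885253906, -327.9263000488281), (53.80437469482422, 53.45566940307617), 84.26815795898438)
t 18.02 tcp [ 439.61 -328.37  194.49] jaw 84.4 xaxis [-0.  0. -1.] yax [0.1 1.  0. ] zax [ 1.  -0.1 -0. ] F [ 0.51  0.17 -0.33] w 78.3 q [-0.78  0.41  1.51 -0.    1.22 -2.25]
BEFORE-turn axes cm [15.65 -0.1  -0.35]  turn about toolx rad 0.0009062354004523394
AFTER-turn axes cm [15.65 -0.1  -0.35]
```

View pics/wr8.png

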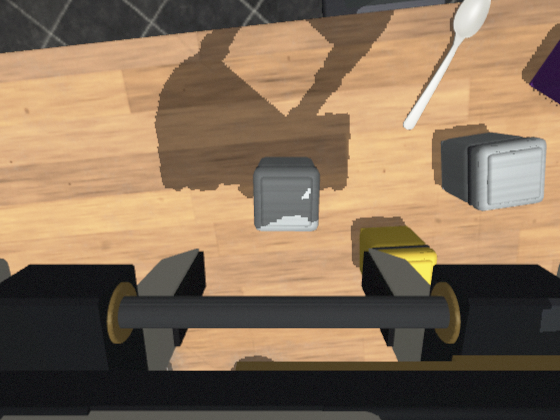

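```bash

python3 -m handwheel '[[[2,0,-0.25,0],[3,0,0,0],[3,0,0,0],[2.6,0,0,0],[2,0,0,0],[1.5,0,0,0],[1.0,0,0,0],[0.4,0,0,0]]]'
python3 -m handwheel '[[[0,0,0,0],[0,0,0,0]]]'
python3 -m handwheel '[[[0,0,0,0],[0,0,0,0],[0,0,0,0],[0,0,0,0],[0,0,0,0],[0,0,0,0]]]' 0
python3 -m handwheel '[[[-0.6,0,0,0],[-1.2,0,0,0],[-1.5,0,0,0],[-1.5,0,0,0],[-1,0,0,0],[-0.5,0,0,0],[0,0,0,0],[0,0,0,0]]]'
python3 -m handwheel '[[[0,0,0,0],[0,0,0,0],[0,0,0,0]]]'
python3 -m handwheel '[[[0,0,0,0]]]'
python3 -m handwheel '[[[0,0,0,0]]]'
python3 -m handwheel '[[[0,0,0,0]]]'
```

```text
time: 18.68
tool_pos: [437.0, -324.8, 38.8]
tcp_rot: [2.374, 1.568, 2.279]
contact_force: [-0.1, -0.1, -0.2]
grip_width: 78.0
time: 18.85
tool_pos: [437.9, -326.3, 40.9]
tcp_rot: [-0.539, 1.57, -0.634]
contact_force: [-0.1, 0.5, 0.8]
grip_width: 77.8
time: 19.35
tool_pos: [437.8, -326.7, 40.7]
tcp_rot: [-0.68, 1.57, -0.775]
contact_force: [-0.1, -0.4, 3.3]
grip_width: 53.9
time: 20.02
tool_pos: [437.3, -326.0, 102.8]
tcp_rot: [2.263, 1.57, 2.167]
contact_force: [0.5, -0.5, -1.7]
grip_width: 53.9
time: 20.27
tool_pos: [437.2, -326.0, 102.5]
tcp_rot: [2.407, 1.569, 2.311]
contact_force: [1.1, 0.0, -1.5]
grip_width: 53.8
time: 20.35
tool_pos: [437.3, -326.1, 102.7]
tcp_rot: [2.361, 1.57, 2.265]
contact_force: [-0.4, 0.4, -2.0]
grip_width: 53.8
time: 20.43
tool_pos: [437.4, -326.2, 102.9]
tcp_rot: [2.342, 1.57, 2.247]
contact_force: [-0.1, 0.4, -2.0]
grip_width: 53.9
time: 20.52
tool_pos: [437.4, -326.2, 103.0]
tcp_rot: [2.223, 1.57, 2.127]
contact_force: [0.4, -1.3, -1.8]
grip_width: 54.0
```

```bash

python3 -m handwheel '[[[0.8,0,0,0],[1.5,0,0,0],[1.5,0,0,0],[1.2,0,0,0],[0.6,0,0,0],[0.4,0,0,0],[0.25,0,0,0],[0,0,0,0]]]'
python3 -m handwheel '[[[0,0,0,0],[0,0,0,0]]]'
python3 -m handwheel '[[[0,0,0,0],[0,0,0,0],[0,0,0,0],[0,0,0,0]]]' 0.85
python3 -m handwheel '[[[-1,0,0,0],[-2.5,0,0,0],[-3,0,0,0],[-3,0,0,0],[-3,0,0,0],[-3,0,0,0],[0,0,0,0]]]'
python3 plan.py 435 -147 195 93.5
```

```text
time: 21.18
tool_pos: [437.7, -326.4, 41.1]
tcp_rot: [-0.605, 1.57, -0.701]
contact_force: [1.4, -0.1, -2.4]
grip_width: 54.0
time: 21.35
tool_pos: [437.8, -326.6, 41.1]
tcp_rot: [-0.584, 1.57, -0.68]
contact_force: [-0.8, 0.2, -1.9]
grip_width: 54.1
time: 21.68
tool_pos: [437.7, -326.4, 40.9]
tcp_rot: [-0.487, 1.57, -0.583]
contact_force: [-0.2, -0.8, -0.7]
grip_width: 75.3
time: 22.27
tool_pos: [439.7, -328.3, 202.8]
tcp_rot: [-0.682, 1.559, -0.777]
contact_force: [0.3, -0.7, 1.0]
grip_width: 78.5
t 22.27 tcp [ 439.66 -328.32  202.84] jaw 84.5 xaxis [ 0.01 -0.01 -1.  ] yax [ 0.1   1.   -0.01] zax [ 1.   -0.1   0.01] F [ 0.34 -0.69  0.96] w 78.5 q [-0.78  0.4   1.51  0.    1.22 -2.26]
BEFORE-turn axes cm [ 0.63 18.01 -2.2 ]  turn about toolx rad -0.1567401016156714
AFTER-turn axes cm [ 0.63 18.13  0.64]
```

```bash

python3 -m handwheel '[[[0,2.57,-0.31,0],[0,2.57,-0.31,0],[0,2.57,-0.31,0],[0,2.57,-0.31,0],[0,2.57,-0.31,0],[0,2.57,-0.31,0],[0,2.57,-0.31,-0.08],[0,0,0,-0.077]]]'
python3 -m handwheel '[[[0,0,0,0]]]'
python3 look.py wr9 435 -147; python3 plan.py 435 -147 40 93.5; python3 -c "
from h import *
cap('scene','sc9')"
```

```text
time: 22.93
tool_pos: [432.3, -141.2, 196.1]
tcp_rot: [1.715, 1.569, 1.782]
contact_force: [-0.1, -1.0, 0.1]
grip_width: 78.1
time: 23.02
tool_pos: [433.0, -143.9, 196.3]
tcp_rot: [-0.463, 1.57, -0.397]
contact_force: [0.0, 0.3, -0.4]
grip_width: 78.4
3902 px [280.4 202.3] [ 248  171   66   63 3902] [ 404.8 -173.6   72. ] [ 459.9 -118.5   81.3] ((432.4275817871094, -145.94810485839844), (53.08303451538086, 53.91698455810547), 3.539930820465088)
t 23.07 tcp [ 433.22 -144.79  196.22] jaw 93.5 xaxis [ 0. -0. -1.] yax [-0.06  1.   -0.  ] zax [1.   0.06 0.  ] F [0.71 1.17 0.09] w 78.0 q [-0.49  0.25  1.75 -0.    1.14 -2.12]
BEFORE-turn axes cm [15.62 -0.22  0.15]  turn about toolx rad -6.019586411414263e-05
AFTER-turn axes cm [15.62 -0.22  0.15]
```

View pics/wr9.png

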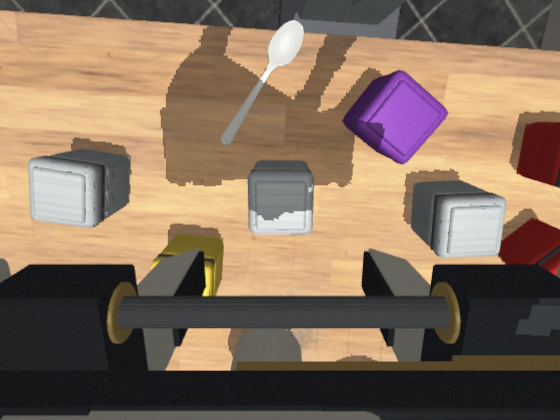

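View pics/sc9.png

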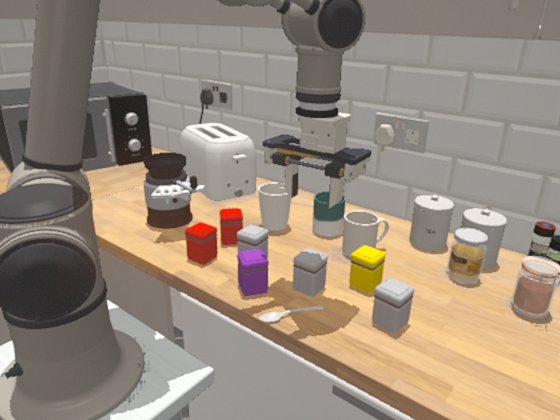

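```bash

python3 -m handwheel '[[[2,-0.2,0.15,0],[3,0,0,0],[3,0,0,0],[2.6,0,0,0],[2,0,0,0],[1.5,0,0,0],[1.0,0,0,0],[0.4,0,0,0]]]'
python3 -m handwheel '[[[0,0,0,0],[0,0,0,0]]]'
python3 -m handwheel '[[[0,0,0,0],[0,0,0,0],[0,0,0,0],[0,0,0,0],[0,0,0,0],[0,0,0,0]]]' 0
python3 -m handwheel '[[[-0.6,0,0,0],[-1.5,0,0,0],[-2.3,0,0,0],[-2.6,0,0,0],[-2.6,0,0,0],[-2.6,0,0,0],[-2.6,0,0,0],[-2.6,0,0,0]]]'
python3 -m handwheel '[[[-2,0,0,0],[-1.2,0,0,0],[-0.6,0,0,0],[0,0,0,0],[0,0,0,0]]]'
python3 plan.py 470.5 337.5 255 93.5
```

```text
time: 23.78
tool_pos: [434.0, -147.5, 39.1]
tcp_rot: [2.586, 1.568, 2.644]
contact_force: [0.5, -1.2, 0.0]
grip_width: 78.2
time: 23.95
tool_pos: [435.0, -147.6, 41.0]
tcp_rot: [-0.371, 1.57, -0.312]
contact_force: [0.0, 0.1, 0.7]
grip_width: 78.0
time: 24.45
tool_pos: [434.9, -147.0, 41.1]
tcp_rot: [-0.228, 1.57, -0.167]
contact_force: [-0.9, 0.4, 4.5]
grip_width: 54.1
time: 25.12
tool_pos: [433.8, -146.6, 215.5]
tcp_rot: [2.617, 1.569, 2.678]
contact_force: [0.4, -0.2, -5.7]
grip_width: 53.8
time: 25.53
tool_pos: [434.2, -146.7, 251.8]
tcp_rot: [2.557, 1.569, 2.618]
contact_force: [-0.4, -0.2, -6.1]
grip_width: 54.1
t 25.53 tcp [ 434.16 -146.74  251.81] jaw 93.5 xaxis [-0.  0. -1.] yax [-0.06  1.    0.  ] zax [ 1.    0.06 -0.  ] F [-0.45 -0.19 -6.12] w 54.1 q [-0.49  0.2   1.65  0.    1.29 -2.13]
BEFORE-turn axes cm [-0.28 48.11  6.59]  turn about toolx rad 0.00017064679375388032
AFTER-turn axes cm [-0.28 48.11  6.58]
```

```bash

python3 -m handwheel '[[[-0.2,0.8,0.1,0],[0,1.6,0.2,0],[0,2.4,0.33,0],[0,2.4,0.33,0],[0,2.4,0.33,0],[0,2.4,0.33,0],[0,2.4,0.33,0],[0,2.4,0.33,0]]]'
python3 -m handwheel '[[[0,2.4,0.33,0],[0,2.4,0.33,0],[0,2.4,0.33,0],[0,2.4,0.33,0],[0,2.4,0.33,0],[0,2.4,0.33,0],[0,2.4,0.33,0],[0,2.4,0.33,0]]]'
python3 -m handwheel '[[[0,2.4,0.33,0],[0,2.4,0.33,0],[0,1.8,0.25,0],[0,1.2,0.16,0],[0,0.7,0.1,0],[0,0,0,0],[0,0,0,0]]]'
python3 plan.py 470.5 337.5 255 93.5
python3 -c "
from h import *
cap('scene','sc10');cap('top','tp10');cap('wrist','wr10')
a=cv2.imread('pics/sc10.png');cv2.imwrite('pics/sc10b.png',cv2.resize(a[90:290,100:360],(780,600),interpolation=cv2.INTER_CUBIC))"
```

```text
time: 26.2
tool_pos: [446.4, 23.8, 253.7]
tcp_rot: [2.833, 1.568, 2.895]
contact_force: [0.5, -0.3, -4.7]
grip_width: 53.7
time: 26.87
tool_pos: [460.8, 216.9, 253.5]
tcp_rot: [-3.004, 1.568, -2.943]
contact_force: [0.4, -0.6, -5.1]
grip_width: 54.1
time: 27.45
tool_pos: [468.0, 300.4, 254.2]
tcp_rot: [-2.415, 1.569, -2.353]
contact_force: [-0.5, -0.7, -5.3]
grip_width: 53.7
t 27.45 tcp [468.   300.4  254.21] jaw 93.5 xaxis [-0. -0. -1.] yax [-0.06  1.   -0.  ] zax [ 1.    0.06 -0.  ] F [-0.48 -0.66 -5.3 ] w 53.7 q [ 0.43  0.38  1.39 -0.    1.37 -1.2 ]
BEFORE-turn axes cm [-0.08  3.69  0.48]  turn about toolx rad 0.00042596752764620887
AFTER-turn axes cm [-0.08  3.69  0.48]
```

View pics/sc10b.png

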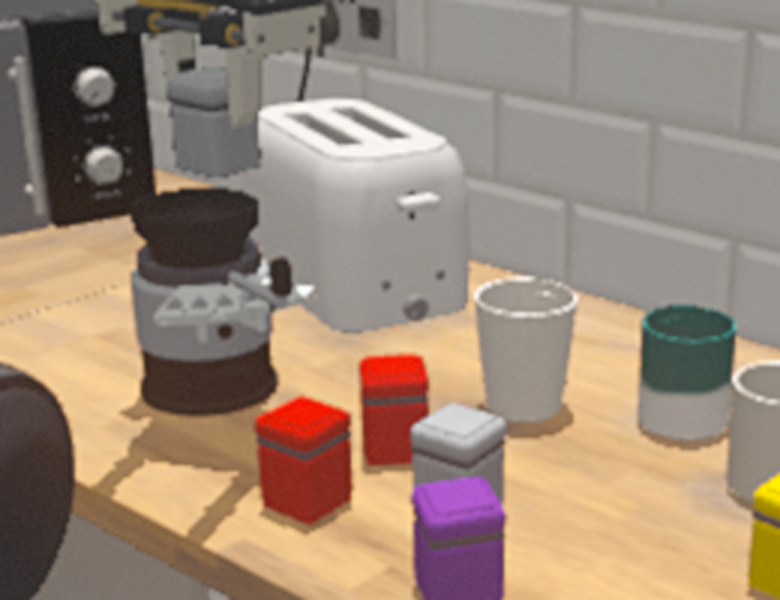

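View pics/tp10.png

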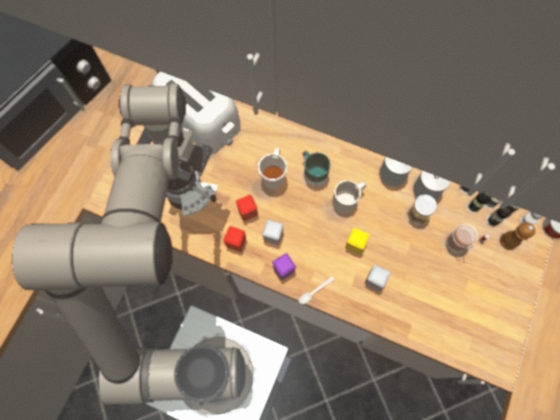

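View pics/wr10.png

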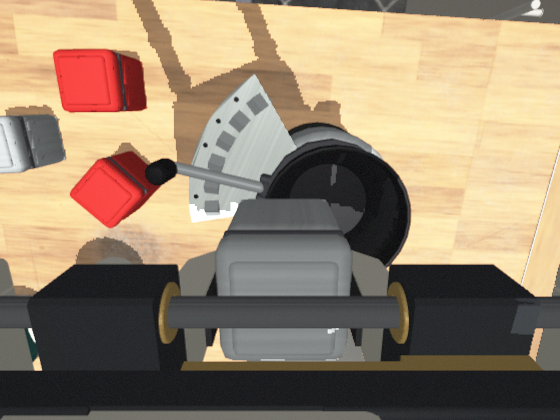

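```bash

python3 -m handwheel '[[[-0.08,0.8,0.1,0],[0,1.2,0.16,0],[0,1,0.13,0],[0,0.5,0.07,0],[0,0.2,0.02,0],[0,0,0,0],[0,0,0,0]]]'
python3 plan.py 470.5 337.5 255 93.5
python3 -c "
from rect import *
p,d,m=load('wr10');P=cloud(d,m)
print(onz(m,337,212,174))
s=(d>0)&(P[...,2]>168)&(P[...,2]<180)&(abs(P[...,0]-470)<70)&(abs(P[...,1]-337)<70)
q=P[s];print(len(q),q.min(0),q.max(0))
from scipy.optimize import least_squares
# outermost points: azimuth bins
f=lambda c:np.hypot(q[:,0]-c[0],q[:,1]-c[1])-c[2]
print(least_squares(f,[470,337,54],loss='soft_l1').x)
for l in ['lever_knob','marked_notch','hopper_rim']:
  for r in bot.spot_point('wrist',l)[:2]: print(l,r['conf'],r['point'],onz(m,*r['point'],{'l':146,'m':119,'h':174}[l[0]]))
cap('wrist','wr11');cap('scene','sc11')
a=cv2.imread('pics/sc11.png');cv2.imwrite('pics/sc11b.png',cv2.resize(a[90:240,80:280],(800,600),interpolation=cv2.INTER_CUBIC))
"
```

```text
time: 28.18
tool_pos: [470.7, 338.1, 255.3]
tcp_rot: [-2.296, 1.57, -2.234]
contact_force: [-0.1, -0.5, -5.2]
grip_width: 53.7
t 28.18 tcp [470.67 338.13 255.3 ] jaw 93.5 xaxis [-0. -0. -1.] yax [-0.06  1.   -0.  ] zax [ 1.    0.06 -0.  ] F [-0.06 -0.5  -5.19] w 53.7 q [ 0.49  0.42  1.32 -0.    1.4  -1.14]
BEFORE-turn axes cm [ 0.03 -0.06 -0.02]  turn about toolx rad 0.0006205646740055922
AFTER-turn axes cm [ 0.03 -0.06 -0.02]
[460.2 337.9 174. ]
1375 [413.5 287.  168. ] [501.1 391.6 175.1]
[466.8 337.7  51.9]
marked_notch 0.9 [212.8, 176.4] [451.4 239.3 119. ]
hopper_rim 0.79 [334.2, 222.8] [468.4 336.8 174. ]
```

View pics/sc11b.png

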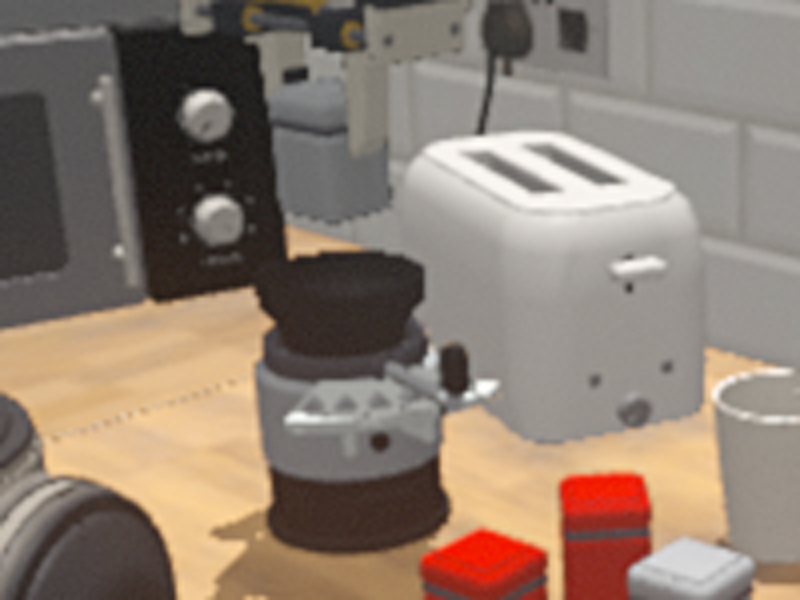

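View pics/wr11.png

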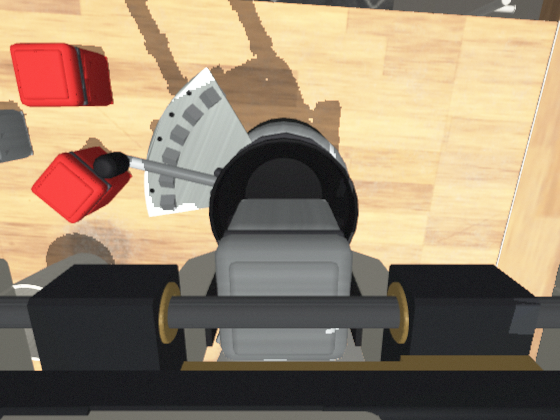

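```bash

python3 -m handwheel '[[[0,0,-0.15,0],[0,0,0,0],[0,0,0,0],[0,0,0,0],[0,0,0,0],[0,0,0,0]]]'
python3 plan.py 469 337.5 255 93.5
python3 -c "
from rect import *
p,d,m=cap('top','tp12');m={k:np.array(v) for k,v in m.items()};P=cloud(d,m)
for n,x,y in [('L',447,14.5),('R',439.8,-328.3)]:
  s=(d>0)&(abs(P[...,2]-80)<9)&(abs(P[...,0]-x)<45)&(abs(P[...,1]-y)<45)
  print(n,cv2.minAreaRect(P[s][:,:2].astype(np.float32)),np.median(P[s][:,2]))
"
```

```text
time: 28.93
tool_pos: [469.4, 338.0, 255.6]
tcp_rot: [0.853, 1.571, 0.914]
contact_force: [-0.7, -0.6, -5.0]
grip_width: 53.8
t 28.93 tcp [469.36 337.96 255.55] jaw 93.5 xaxis [ 0.  0. -1.] yax [-0.06  1.    0.  ] zax [1.   0.06 0.  ] F [-0.65 -0.57 -4.98] w 53.8 q [ 0.49  0.42  1.32  0.    1.4  -1.14]
BEFORE-turn axes cm [ 0.06 -0.04 -0.04]  turn about toolx rad 4.336500203894756e-05
AFTER-turn axes cm [ 0.06 -0.04 -0.04]
L ((447.65380859375, 15.462272644042969), (53.83551025390625, 53.892181396484375), 6.0955305099487305) 79.89607727963835
R ((440.62164306640625, -326.31744384765625), (54.72322463989258, 54.39396667480469), 85.80641174316406) 79.70352767591157
```

Everything checks out: both tins are back within 2 mm, and the lever is seated in the marked notch. Handing in.

```bash
python3 -c "
from h import *
print(bot.close_job()); print(bot.get_obs()['time'])"
```

```text
the job is handed in; nothing more can be done
None
the job is handed in; nothing more can be done
```

The job is done and handed in, at about 29 s on the robot's clock.

- **Lever:** I gripped the knob and lifted it out of the notch nearest the robot. I swung it 0.6 rad to the long-line notch, lowered it in and let go. Pictures from the wrist and scene cameras afterwards show it seated second from the far end.
- **Hefting:** I lifted the three tins from left to right. The force readings were about 3.1 N (left), 5.5 N (middle) and 1.9 N (right), so the middle tin is the heaviest.
- **Other tins:** The left and right tins stand upright, within about 2 mm of where they stood by the top camera. Each was let go with a drop of about 1 mm or less.
- **Finish:** The middle tin is held upright over the hopper with its base about 40 mm above the rim. The arm did not touch the mugs or the spoon.

**Disagreements:** The top camera put the hopper centre at x = 470.7 mm and the wrist camera at about 467–468 mm. I settled at 469 mm, so the tin may be about 2 mm off centre. The first move toward the hopper stopped 37 mm short, and I corrected that before handing in. The detector did not report the knob in the last wrist picture it was run on, so I judged the lever's seat by eye there.

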